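Clamp a sample tube and hold its thumbscrew a quarter turn off the seat

TASK

Take the tall sample tube out of the rack, stand it fully home in the socket of the clamp block and let go of it. Then turn the clamp's thumbscrew clockwise until it seats, back it off a quarter turn, and finish while still gripping the thumbscrew and holding it still there. Leave the two short tubes, the jar and the bottle where they are.

Things in the scene. Friction and masses are not known exactly. Their poses are not given: they have to be found in the camera images.
- clamp: Fixed aluminium block, 70 (x) by 144 (y) mm, 50 high, on a thin plate. Origin: centre of its underside on the work surface, z up. Socket at its +y end; at its -y end a steel bridge (50 x 54 mm, top 64 mm above the work surface) carries the upright thumbscrew. From it a steel jaw 10 mm wide (top at 60 mm), driven by the screw, reaches to 1.5 mm short of a centred tube at the seat.
- socket (a point): Centre of the mouth of the clamp's round socket, level with the block's top, 50 mm above the work surface and 42 mm from the block's centre along its +y. The socket is 26 mm in diameter, 38 mm deep (floor 12 mm above the work surface), with a 3 mm chamfer at the mouth.
- screw (a joint): Angle of the thumbscrew in rad: 0 is fully seated (hard stop), growing as it is backed off counter-clockwise seen from above, up to 2.8; a quarter turn off the seat is 1.57. Starts between 0.5 and 1.2. It turns about the vertical without rising or falling, with light friction (0.04 N m), and stays where it is left.
- screw_grip (a point): On the thumbscrew's axis, mid-wing, 88 mm above the work surface, 42 mm from the clamp's centre along its -y. The wing is an upright black bar 13 mm thick, 44 long, 28 high (74 to 102 mm above the work surface). z up, y along the bar, x across its flat faces, turning with it. Seated, the bar lies along the clamp's y, in line with the socket; a quarter turn off it lies crosswise.
- tall_tube_mid (a point): Middle (half-way up) of the tall closed sample tube: greenish glass, white cap, 24 mm in diameter all along, 95 mm tall, foot chamfered, about 50 g. z up along the tube. It starts in one of the rack's holes, its middle 55.5 mm above the work surface; fully home in the clamp's socket its middle is 59.5 mm above it. Best gripped 20 mm above its middle.
- rack: Fixed white plastic rack, 60 (x) by 180 (y) mm, 40 mm high, with three round holes 26 mm wide, 32 mm deep, in a row along its y at -58, 0 and +58 mm. Origin at the centre of its underside on the work surface, z up. The tall tube and the two short ones stand in it, in any order.
- short_a_mid (a point): Middle of a short sample tube, like the tall one but 60 mm tall (its top 68 mm above the work surface), in the rack. To be left alone.
- short_b_mid (a point): Middle of the other short sample tube, 60 mm tall, in the rack. To be left alone.
- jar: Low glass jar with a steel lid, 60 mm in diameter, 65 mm high; origin at the centre of its underside, z up. To be left alone.
- bottle: Closed green glass bottle, 76 mm in diameter, 240 mm high; origin at the centre of its underside, z up. To be left alone.
Not all that is in view belongs to the job. Leave any red look-alike of the clamp alone.

How it is judged:
On the way, in this order (a step that is already met when the one before it is completed fails the run):
1. the tall tube stands fully home in the clamp's socket, let go (horizontal distance between tall_tube_mid and socket below 0.004 m and z of tall_tube_mid in the frame of clamp below 0.0635 m and angle between tall_tube_mid's own z axis and vertical below 0.1 rad and contact force between tall_tube and the fingers below 0.1 N), for 0.2 s.
2. the thumbscrew is turned to its seat, the tube still home (value of joint screw below 0.08 rad and horizontal distance between tall_tube_mid and socket below 0.004 m and z of tall_tube_mid in the frame of clamp below 0.0635 m and angle between tall_tube_mid's own z axis and vertical below 0.1 rad), for 0.1 s.
At the end, for the whole second after the job is handed in: The thumbscrew is backed off a quarter turn from its seat (1.57 rad, give or take 12 degrees), still, and gripped by the fingers with more than 1 N; the tall tube stands upright and fully home in the clamp's socket (within 4 mm of its axis and of its floor), not touched by the fingers (all of step 1 and value of joint screw between 1.36 and 1.78 rad and velocity of joint screw between -0.1 and 0.1 rad/s and contact force between screw and the fingers above 1 N); the arm keeps its last pose, push and grip.
It fails at once if a short tube is moved more than 30 mm or tipped ((distance of short_a_mid from where it was at the start of the episode above 0.03 m or angle between short_a_mid's own z axis and vertical above 0.4 rad) or (distance of short_b_mid from where it was at the start of the episode above 0.03 m or angle between short_b_mid's own z axis and vertical above 0.4 rad)).
It fails at once if the jar or the bottle is moved more than 30 mm or tipped ((distance of jar from where it was at the start of the episode above 0.03 m or angle between jar's own z axis and vertical above 0.4 rad) or (distance of bottle from where it was at the start of the episode above 0.03 m or angle between bottle's own z axis and vertical above 0.4 rad)).
It also fails if it takes over 59 s, if anything falls off the work surface, if the arm or the gripper's body presses on something with over 40 N, if the wrist force passes 120 N, or if a joint passes its speed limit or range.

ROBOT

A 7-joint arm with a two-finger parallel gripper is mounted at the origin on the work surface. World frame = base frame: x ahead of the robot, y to its left, z up, the work surface at z = 0. Lengths are in m, angles in rad, forces in N, time in s.
With the tool pointing down it reaches from about 0.4 to 0.875 m from the base axis. Payload 19.3 kg.
Tool frame: the origin (TCP) lies at the very end of the fingers, on their centre line; the grasp point (between the pads) lies 19 mm behind it; z points along the fingers, y is the direction in which the jaws open and shut (so a half turn about z gives the same grasp; the last joint's range is limited). The gripper opens to 85 mm and grips with 20 to 120 N. Pads are 22 mm wide; open, the fingers measure 114 mm over their backs; the gripper's body (76 mm by 85 mm) begins 54 mm behind the grasp point. The pads swing forward as they close: fully open they stand 13 mm farther back than shut.
Start: joints at [1.196, 0.521, -0.036, 1.599, 0.021, 1.021, -0.113], TCP at [0.188, -0.596, 0.231] pointing down, gripper open.
Joint ranges: [-2.91, 2.91], [-0.3, 2.13], [-1.5, 1.42], [0.17, 2.43], [-1.26, 4.41], [0.16, 1.93], [-2.52, 2.52]. Speed limits (rad/s): [1.89, 1.89, 2.39, 2.39, 3.01, 3.01, 3.01].

INTERFACE

Orientations are given as [roll, pitch, yaw] about the fixed x, y, z axes, in that order (R = Rz(yaw) Ry(pitch) Rx(roll)).
In Python, from workcell import telemetry, imaging, ticket gives the robot as it stands.
- The arm moves only by the tool carry_out, never from a script. Its argument "series" is a list of rows, each a list of 7 numbers: the shift along the tool's x, y, z in m, then the turn, a rotation vector about the tool's x, y, z in rad, then the closure in counts, from 0 (fully open) to 255 (shut). In form: [[tx, ty, tz, ax, ay, az, jaw], ...]. A call has 1 to 10 rows; each row is the pose to reach, as a shift and turn from the pose commanded when the call began, along the tool's axes at that moment; what a row does not reach only later rows make up. A row lasts 1/8 s, in which the tool goes at most 62.5 mm and 10.7 degrees, less where a joint would pass 70% of its speed; a pose out of reach is approached as far as the arm can. A call with a gripper value outside its range is refused whole. The fingers move at their own pace and stop on an object; "force" is the grip in N (left out, the last holds). Time passes only in rows, so rows that repeat a pose let the fingers close. It gives the time, the measured TCP pose, the force and the opening at its end, in the units of the state.
- telemetry.observe(): the state, without advancing time (a new reading comes with each control period).
- imaging.grab_frame(name): name is "side" or "top" or "wrist"; returns (picture, depth): 400x640x3 uint8, blue, green, red; 400x640 float32, m along the optical axis (not along the pixel's ray), 0 where there is no reading.
- imaging.camera_info(name): a dict with "mtx" (3x3 intrinsics, pixels), "dist_coeffs" ([k1, k2, p1, p2, k3] as OpenCV has them; the pictures are not rectified), "extrinsics" (4x4, takes a point from camera to world coordinates); the wrist camera has in their place "hand_eye" (4x4, takes a point from camera to tool coordinates, whose origin is the TCP and whose axes are the flange's). Camera axes: x right, y down, z forward; pixel columns grow to the right and rows downward; lengths in m; the calibration is good to about 2 mm. A picture is of the moment at which its call begins: read the wrist's pose just before it. camera_info takes no time and is no camera call.
- ticket.job_done(): hands the job in, once; it reports no verdict.
The state is a dict: "clock": time; "qpos": joint angles; "qd": joint speeds; "joint_efforts": joint torques, N m; "position": TCP position; "tool_rot": TCP orientation; "force": force on the tool from outside, world axes, zero at the start; "moment": the same for the moment, N m; "grip_width": finger opening in m.
Only numpy, scipy, OpenCV 4.12 (cv2) and the standard library are available. Lean on these libraries where they do the work, as an engineer would, in place of code of your own. Each camera call takes 0.05 s, during which the arm holds its last target.

## Working session

There is one attempt and no reset: what is moved stays moved. The work goes in short steps, Python scripts to look and compute and a tool call to move; the robot and the scene stay as the last step left them, time stands still between calls to the robot, and variables do not carry over. Pictures are saved under pics/ and viewed, and the job is handed in when it is done.

Besides the shell and the picture viewer there is one more tool, called by a JSON object that holds its "method" and its "body", one argument or row to a line. carry_out: Moves the arm, as the interface text tells. Its arguments: {"type":"object","properties":{"series":{"type":"array"},"force":{"type":"number"}},"required":["series"]}

```bash
ls; mkdir -p pics; python3 - <<'E'
from workcell import telemetry, imaging
import cv2,numpy as np
print(telemetry.observe())
for n in ("side","top","wrist"):
    p,d=imaging.grab_frame(n); cv2.imwrite(f"pics/{n}0.png",p); np.savez(f"{n}0.npz",p=p,d=d)
    print(n,imaging.camera_info(n))
E
```

```text
pics
{'clock': 0.0, 'qpos': array([ 1.19577527,  0.52202545, -0.03636462,  1.60000852,  0.02124208,
        1.02109477, -0.11278401]), 'qd': array([-0.00036546, -0.00020358,  0.00042827,  0.00016031, -0.00132008,
        0.00029682, -0.0008308 ]), 'joint_efforts': array([-1.76368743e-03, -9.27115846e+01,  1.97728246e+00, -3.69933665e+01,
        1.74145232e-02,  8.10366852e-03, -4.52430481e-05]), 'position': array([ 0.18744861, -0.5958719 ,  0.23071802]), 'tool_rot': array([-3.14044725e+00,  9.93688279e-05,  3.04881410e-01]), 'force': array([ 0.52225997, -0.10672737,  0.0918923 ]), 'moment': array([ 0.007631  , -0.00113056,  0.00219781]), 'grip_width': 0.08572080374109983}
side {'mtx': array([[441.55768854,   0.        , 314.3076766 ],
       [  0.        , 441.55768854, 200.10985673],
       [  0.        ,   0.        ,   1.        ]]), 'dist_coeffs': array([-0.0898444,  0.       ,  0.       ,  0.       ,  0.       ]), 'extrinsics': array([[-0.72536632, -0.38995662,  0.56725439, -0.06154399],
       [-0.68835862,  0.41387679, -0.59570833,  0.73454121],
       [-0.00247302, -0.822581
[... 521 characters left out ...]
0.98993241,  0.99041091],
       [ 0.        ,  0.        ,  0.        ,  1.        ]])}
wrist {'mtx': array([[311.4897069 ,   0.        , 321.08226193],
       [  0.        , 311.4897069 , 199.80274197],
       [  0.        ,   0.        ,   1.        ]]), 'dist_coeffs': array([-0.03032179,  0.        ,  0.        ,  0.        ,  0.        ]), 'hand_eye': array([[ 1.17351251e-03, -9.61608416e-01, -2.74422808e-01,
         6.98302867e-02],
       [ 9.99998969e-01,  9.01505629e-04,  1.11731201e-03,
        -3.67275703e-04],
       [-8.27022926e-04, -2.74423836e-01,  9.61608483e-01,
        -1.41951124e-01],
       [ 0.00000000e+00,  0.00000000e+00,  0.00000000e+00,
         1.00000000e+00]])}
```

View pics/top0.png

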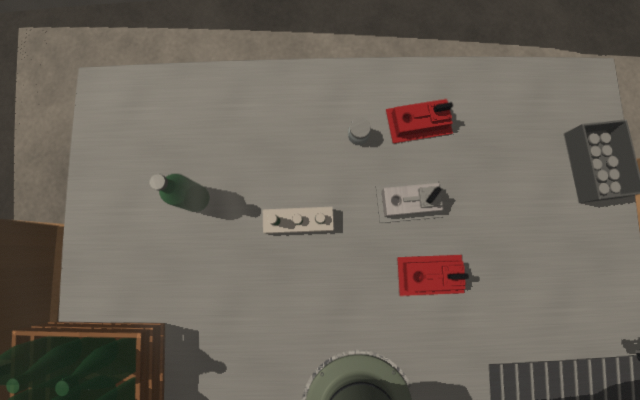

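View pics/side0.png

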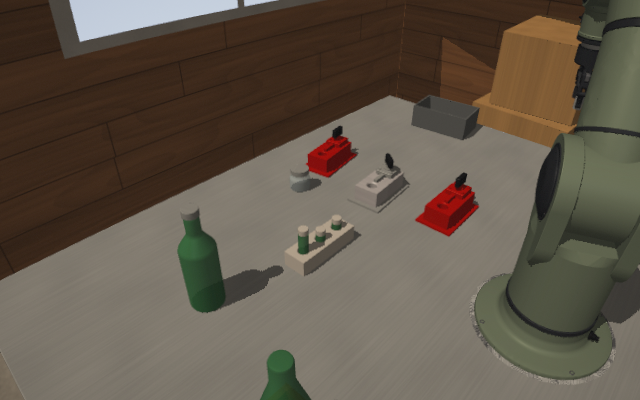

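Top: the aluminium clamp is at (412,200), with its socket at about (396,200) and screw at (433,195). Two red look-alikes are at (420,121) and (432,275). The rack is at (298,220). Of its tubes at (275,219), (297,219) and (320,218), the left one looks tall, and the side view at (303,240) agrees. Next I'll confirm in enlarged crops and measure.

```bash
cat > h.py <<'E'
import cv2,numpy as np
from scipy.spatial.transform import Rotation as R
from workcell import telemetry, imaging
def ray(n,px,T=None):
    c=imaging.camera_info(n); E=c["extrinsics"] if T is None else T
    u=cv2.undistortPoints(np.array(px,float).reshape(-1,1,2),c["mtx"],c["dist_coeffs"]).reshape(-1,2)
    d=np.c_[u,np.ones(len(u))]@E[:3,:3].T
    return E[:3,3],d
def onz(n,px,z,T=None):
    o,d=ray(n,px,T); return o+d*((z-o[2])/d[:,2])[:,None]
def wristT():
    s=telemetry.observe(); T=np.eye(4); T[:3,:3]=R.from_euler('xyz',s['tool_rot']).as_matrix(); T[:3,3]=s['position']
    return T@imaging.camera_info("wrist")["hand_eye"]
def cloud(n,d,T=None):
    v,u=np.mgrid[:400,:640]
    o,r=ray(n,np.c_[u.ravel(),v.ravel()],T)
    return (o+r*d.reshape(-1,1)).reshape(400,640,3)
E
python3 - <<'E'
from h import *
t=np.load("top0.npz");s=np.load("side0.npz")
cv2.imwrite("pics/c1.png",np.vstack([cv2.resize(t['p'][170:240,250:450],None,fx=4,fy=4,interpolation=2),cv2.resize(s['p'][140:275,270:420][:, :],(800,320)) if 0 else cv2.resize(s['p'][140:210,270:470],None,fx=4,fy=4,interpolation=2)]))
cv2.imwrite("pics/c2.png",cv2.resize(s['p'][200:280,270:380],None,fx=6,fy=6,interpolation=2))
C=cloud("top",t['d'])
for n,p in dict(t1=(275,219),t2=(297,219),t3=(320,218),jar=(360,131),bott=(157,182),sock=(396,200),screw=(433,195),red1=(420,121)).items(): print(n,C[p[1],p[0]].round(3))
print(onz("top",[(396,200)],.05),onz("top",[(433,195)],.1))
E
```

```text
t1 [0.475 0.193 0.101]
t2 [0.478 0.143 0.065]
t3 [0.479 0.085 0.067]
jar [ 0.704 -0.022  0.061]
bott [0.544 0.421 0.241]
sock [ 0.528 -0.117  0.012]
screw [ 0.526 -0.19   0.101]
red1 [ 0.734 -0.184  0.047]
[[ 0.52297624 -0.10914561  0.05      ]] [[ 0.52657403 -0.19022157  0.1       ]]
```

View pics/c1.png

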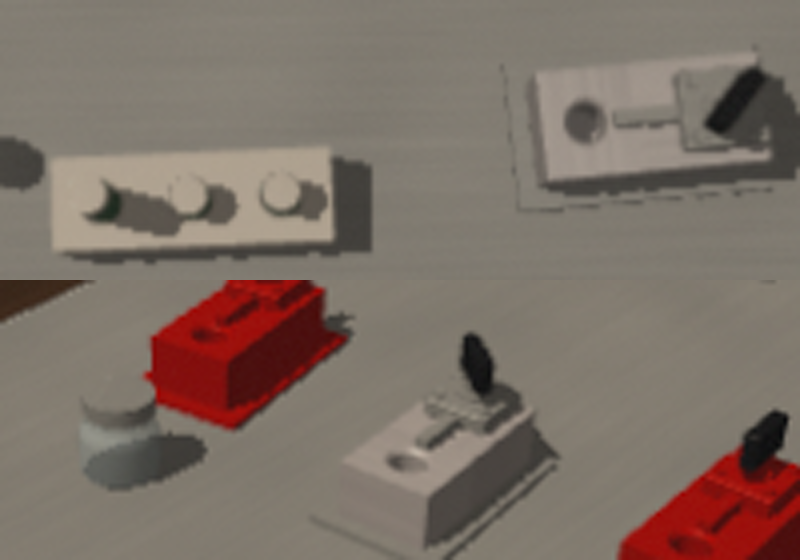

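View pics/c2.png

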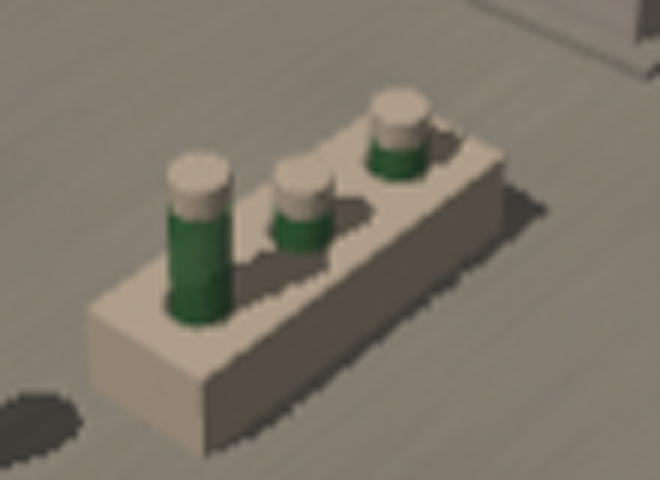

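The crops confirm it: the tall tube is the rack's +y-end one (side view about (303,240)), with two clearly shorter tubes beside it. The right clamp is the aluminium one at top (412,200), since the other two are red. Next I'll move above the clamp for a wrist view.

{"method": "carry_out", "body": {
  "series": [
    [0.05,-0.035,0,0,0,-0.15,0],
    [0.1,-0.07,0,0,0,-0.3,0],
    [0.15,-0.105,0,0,0,-0.45,0],
    [0.2,-0.14,0,0,0,-0.6,0],
    [0.25,-0.175,0,0,0,-0.75,0],
    [0.3,-0.21,0,0,0,-0.9,0],
    [0.35,-0.245,0,0,0,-1.05,0],
    [0.4,-0.28,0,0,0,-1.2,0],
    [0.46,-0.322,0,0,0,-1.265,0],
    [0.46,-0.322,0,0,0,-1.265,0]
  ]
}}

```text
clock: 1.4
position: [0.5316, -0.1469, 0.2311]
tool_rot: [3.141, -0.002, 1.576]
force: [-0.4, -0.4, -0.3]
grip_width: 0.0856
```

{"method": "carry_out", "body": {
  "series": [
    [0,0,0,0,0,0,0],
    [0,0,0,0,0,0,0]
  ]
}}

```text
clock: 1.65
position: [0.5289, -0.1525, 0.2312]
tool_rot: [-3.141, 0.001, 1.568]
force: [-0.3, 0.3, -0.8]
grip_width: 0.0855
```

```bash
python3 - <<'E'
from h import *
s=telemetry.observe();print({k:np.round(s[k],4) for k in('clock','qpos','position','tool_rot','force')})
T=wristT();p,d=imaging.grab_frame("wrist");np.savez("w1.npz",p=p,d=d,T=T);cv2.imwrite("pics/w1.png",p)
E
```

```text
{'clock': np.float64(1.65), 'qpos': array([ 0.5216,  0.4358, -0.4708,  1.7808,  0.2332,  0.9808, -0.0454]), 'position': array([ 0.5289, -0.1525,  0.2312]), 'tool_rot': array([-3.1410e+00,  6.0000e-04,  1.5676e+00]), 'force': array([-0.3004,  0.2535, -0.8248])}
```

View pics/w1.png

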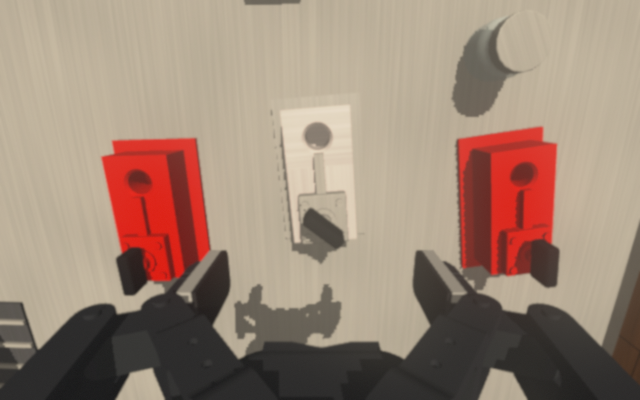

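Wrist: the clamp's socket is at (317,135), the wing at (323,228) and the jar at (520,42). I'll measure with masks.

```bash
python3 - <<'E'
from h import *
w=np.load("w1.npz");p,d,T=w['p'],w['d'],w['T']
C=cloud("wrist",d,T)
hsv=cv2.cvtColor(p,cv2.COLOR_BGR2HSV)
# block top by depth height
Z=C[...,2]
m=((Z>.046)&(Z<.054)&(hsv[...,1]<80)).astype(np.uint8); m[:, :260]=0;m[:,370:]=0;m[260:]=0
cs,_=cv2.findContours(m,cv2.RETR_CCOMP,cv2.CHAIN_APPROX_NONE)
for c in cs:
    if cv2.contourArea(c)>150:
        q=onz("wrist",c.reshape(-1,2),.05,T)[:,:2].astype(np.float32)
        r=cv2.minAreaRect(q); print("ctr",cv2.boundingRect(c),cv2.contourArea(c),"rect",r, "circ",cv2.minEnclosingCircle(q))
# grey-level socket
g=cv2.cvtColor(p,cv2.COLOR_BGR2GRAY); roi=g[115:158,295:340]
_,b=cv2.threshold(roi,0,255,cv2.THRESH_BINARY_INV+cv2.THRESH_OTSU)
c=max(cv2.findContours(b,0,1)[0],key=cv2.contourArea)
q=onz("wrist",c.reshape(-1,2)+[295,115],.05,T)[:,:2].astype(np.float32)
print("sock ellipse",cv2.fitEllipse(q))
# wing top
k=((Z>.095)&(Z<.11)).astype(np.uint8);k[:,:290]=0;k[:,360:]=0;k[255:]=0
c=max(cv2.findContours(k,0,1)[0],key=cv2.contourArea)
q=onz("wrist",c.reshape(-1,2),.102,T)[:,:2].astype(np.float32);print("wing",cv2.minAreaRect(q),cv2.boxPoints(cv2.minAreaRect(q)))
v=np.zeros_like(p);v[...,1]=m*255;v[...,2]=k*255
cv2.imwrite("pics/m1.png",np.hstack([cv2.resize(x[80:280,250:390],None,fx=2.8,fy=2.8) for x in(p,v)]))
# top view: tubes
E
```

```text
ctr (280, 105, 77, 138) 5852.0 rect ((0.5284467935562134, -0.1507495641708374), (0.0699678361415863, 0.14299581944942474), 4.3500657081604) circ ((0.527870774269104, -0.15069159865379333), 0.0790143758058548)
ctr (304, 123, 28, 28) 549.5 rect ((0.5254688858985901, -0.10844483971595764), (0.0269608311355114, 0.027559297159314156), 56.855499267578125) circ ((0.5255295038223267, -0.10850552469491959), 0.014422062784433365)
sock ellipse ((0.5253201127052307, -0.10672320425510406), (0.02598000131547451, 0.02781241573393345), 75.85327911376953)
wing ((0.5315460562705994, -0.19040638208389282), (0.013742420822381973, 0.043776921927928925), 51.37409591674805) [[ 0.51015675 -0.18211094]
 [ 0.54435694 -0.20943794]
 [ 0.55293536 -0.19870183]
 [ 0.5187352  -0.17137483]]
```

View pics/m1.png

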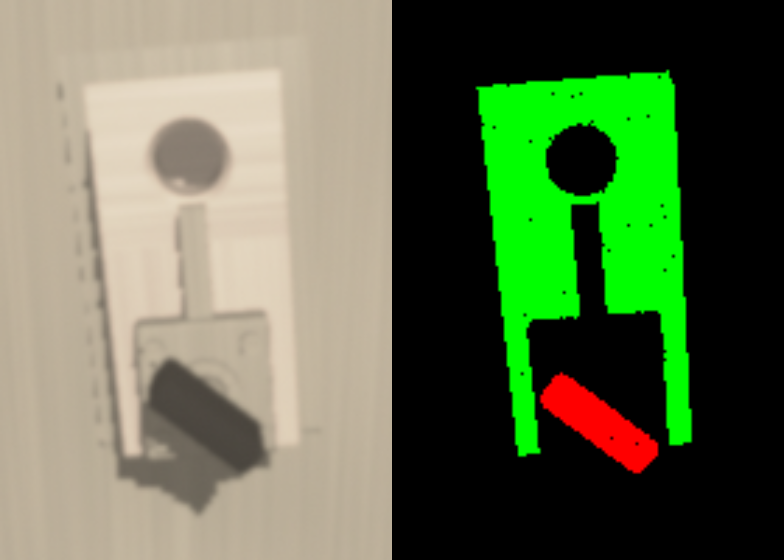

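Clamp centre is (0.5284,-0.1507) with yaw +4.35°. The socket is at (0.5254,-0.1087), and the wing is about 47° (0.82 rad) off the seat. Now for a wrist view of the rack.

{"method": "carry_out", "body": {
  "series": [
    [0.05,-0.01,0,0,0,0,0],
    [0.1,-0.02,0,0,0,0,0],
    [0.15,-0.03,0,0,0,0,0],
    [0.2,-0.04,0,0,0,0,0],
    [0.25,-0.05,0,0,0,0,0],
    [0.28,-0.054,0,0,0,0,0],
    [0.28,-0.054,0,0,0,0,0],
    [0.28,-0.054,0,0,0,0,0],
    [0.28,-0.054,0,0,0,0,0]
  ]
}}

```text
clock: 2.82
position: [0.4763, 0.1276, 0.2313]
tool_rot: [-3.142, 0.0, 1.568]
force: [0.0, 0.6, 0.0]
grip_width: 0.0852
```

```bash
python3 - <<'E'
from h import *
s=telemetry.observe();print({k:np.round(s[k],4) for k in('clock','qpos','position','tool_rot','force')})
T=wristT();p,d=imaging.grab_frame("wrist");np.savez("w2.npz",p=p,d=d,T=T);cv2.imwrite("pics/w2.png",p)
C=cloud("wrist",d,T);Z=C[...,2]
hsv=cv2.cvtColor(p,cv2.COLOR_BGR2HSV)
for zt in(.103,.068):
    m=((abs(Z-zt)<.005)).astype(np.uint8);m[260:]=0
    for c in cv2.findContours(m,0,1)[0]:
        if cv2.contourArea(c)>150:
            q=onz("wrist",c.reshape(-1,2),zt,T)[:,:2].astype(np.float32);print(zt,cv2.boundingRect(c),cv2.fitEllipse(q))
m=(abs(Z-.04)<.004).astype(np.uint8);m[280:]=0
c=max(cv2.findContours(m,0,1)[0],key=cv2.contourArea)
print("rack",cv2.minAreaRect(onz("wrist",c.reshape(-1,2),.04,T)[:,:2].astype(np.float32)))
E
```

```text
{'clock': np.float64(2.825), 'qpos': array([ 0.0726,  0.3575, -0.5746,  1.9178,  0.2393,  0.934 , -0.6199]), 'position': array([0.4763, 0.1276, 0.2313]), 'tool_rot': array([-3.1416e+00,  4.0000e-04,  1.5676e+00]), 'force': array([0.0295, 0.5928, 0.0267])}
0.103 (312, 90, 28, 28) ((0.4803315997123718, 0.20341265201568604), (0.021903488785028458, 0.022882603108882904), 88.69129943847656)
0.068 (317, 209, 22, 22) ((0.4831210970878601, 0.08886212855577469), (0.02255304343998432, 0.023708483204245567), 2.8265559673309326)
0.068 (315, 153, 24, 24) ((0.4817165434360504, 0.1463121622800827), (0.022558175027370453, 0.02298826165497303), 8.963106155395508)
rack ((0.4814070165157318, 0.14574354887008667), (0.05922730639576912, 0.17930209636688232), 1.4560847282409668)
```

View pics/w2.png

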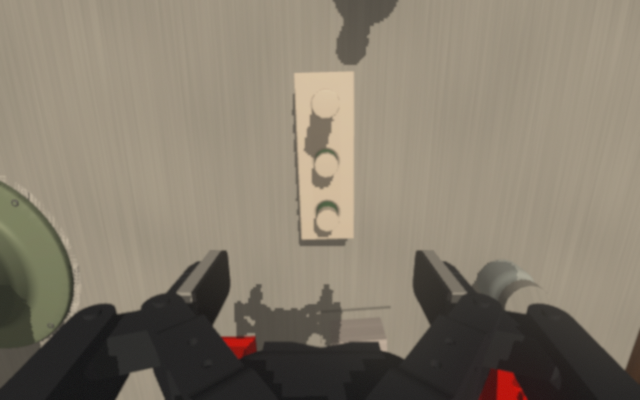

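The tall tube is at wrist (325,103), giving world (0.480,0.2035), which agrees with the rack geometry. Moving above it, then descending.

{"method": "carry_out", "body": {
  "series": [
    [0.04,0.002,0,0,0,0,0],
    [0.076,0.004,0,0,0,0,0],
    [0.076,0.004,0.0,0,0,0,0],
    [0.076,0.004,0.05,0,0,0,0],
    [0.076,0.004,0.09,0,0,0,0],
    [0.076,0.004,0.12,0,0,0,0],
    [0.076,0.004,0.15,0,0,0,0],
    [0.076,0.004,0.174,0,0,0,0],
    [0.076,0.004,0.174,0,0,0,0],
    [0.076,0.004,0.174,0,0,0,0]
  ]
}}

```text
clock: 4.12
position: [0.4806, 0.2047, 0.0581]
tool_rot: [3.141, -0.0, 1.569]
force: [0.4, 0.4, -0.3]
grip_width: 0.0856
```

```bash
python3 - <<'E'
from h import *
T=wristT();p,d=imaging.grab_frame("wrist");s=telemetry.observe();print(s['position'],s['tool_rot'],s['force'])
q,_=imaging.grab_frame("side")
cv2.imwrite("pics/w3.png",np.vstack([cv2.resize(p,(640,400))[100:],cv2.resize(q[180:290,240:420],(640,391))])[:600])
E
```

```text
[0.48072779 0.20485074 0.0583415 ] [ 3.14037103e+00 -4.12766243e-04  1.56910680e+00] [-0.33267762  0.28314385  0.0398071 ]
```

View pics/w3.png

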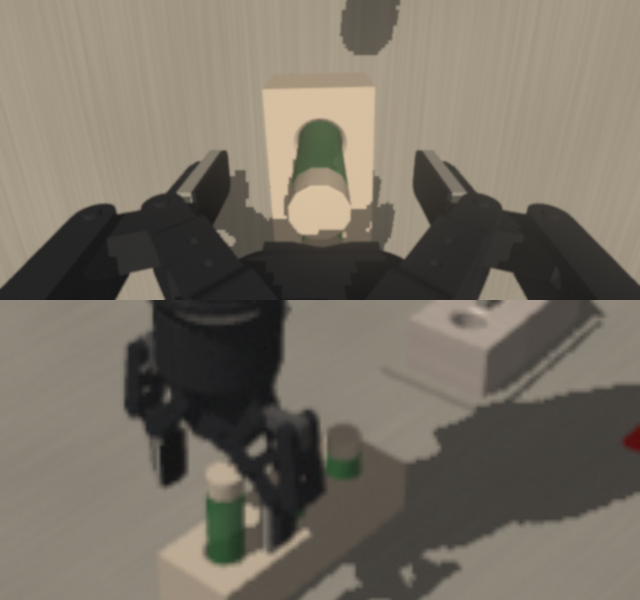

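The wrist view shows the tube centred between the pads, cap at (319,312) in the full frame. Quick check along y, then close.

```bash
python3 - <<'E'
from h import *
T=wristT()
print(onz("wrist",[(319,312),(289,312),(350,312)],.103,T))
E
```

```text
[[0.47996594 0.20469194 0.103     ]
 [0.46904117 0.20470201 0.103     ]
 [0.49126042 0.20465292 0.103     ]]
```

{"method": "carry_out", "body": {
  "series": [
    [0,0,0.001,0,0,0,120],
    [0,0,0.001,0,0,0,255],
    [0,0,0.001,0,0,0,255],
    [0,0,0.001,0,0,0,255],
    [0,0,0.001,0,0,0,255],
    [0,0,0.001,0,0,0,255],
    [0,0,0.001,0,0,0,255]
  ],
  "force": 30
}}

```text
clock: 5.1
position: [0.4801, 0.2051, 0.0564]
tool_rot: [3.141, -0.0, 1.57]
force: [-0.6, -0.4, 5.0]
grip_width: 0.0233
```

{"method": "carry_out", "body": {
  "series": [
    [0,0,-0.01,0,0,0,255],
    [0,0,-0.03,0,0,0,255],
    [0,0,-0.06,0,0,0,255],
    [0,0,-0.09,0,0,0,255],
    [0,0,-0.12,0,0,0,255],
    [0,0,-0.12,0,0,0,255],
    [0,0,-0.12,0,0,0,255]
  ]
}}

```text
clock: 5.98
position: [0.4799, 0.2048, 0.1762]
tool_rot: [-3.141, 0.0, 1.57]
force: [-0.2, 0.9, 0.4]
grip_width: 0.0232
```

```bash
python3 - <<'E'
from h import *
s=telemetry.observe();T=wristT();p,d=imaging.grab_frame("wrist");print(s['position'],s['tool_rot'],s['force'],s['qpos'])
q,_=imaging.grab_frame("side")
cv2.imwrite("pics/w4.png",np.vstack([p[150:],cv2.resize(q[110:290,200:440],(640,480))])[:600])
E
```

```text
[0.47989312 0.20480442 0.17615823] [-3.14142689e+00  2.35784668e-04  1.56963430e+00] [-0.19450066  0.93480053  0.39211524] [-0.09495695  0.4788311  -0.56173508  1.9042131   0.33239848  0.85168269
 -0.82919121]
```

View pics/w4.png

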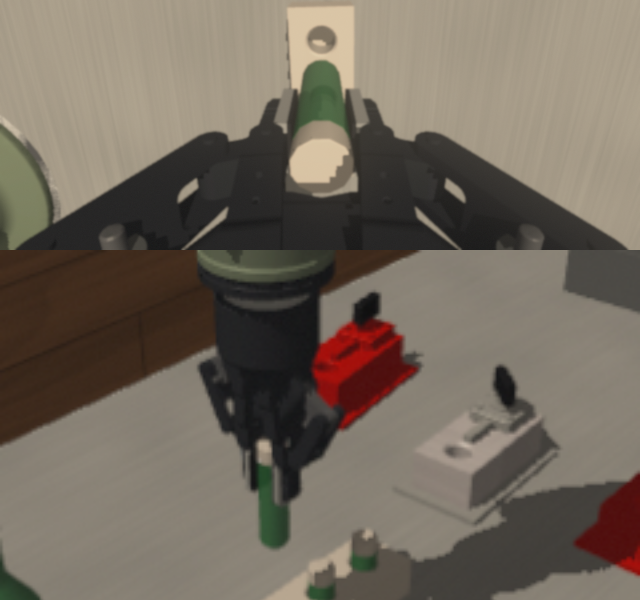

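The tube is gripped upright: cap at (321,313) in the full wrist frame, foot clear in the side view at (272,535). Moving over the socket.

{"method": "carry_out", "body": {
  "series": [
    [-0.04,0.006,0,0,0,0,255],
    [-0.09,0.013,0,0,0,0,255],
    [-0.14,0.02,0,0,0,-0.03,255],
    [-0.19,0.028,0,0,0,-0.06,255],
    [-0.24,0.035,0,0,0,-0.076,255],
    [-0.28,0.04,0,0,0,-0.076,255],
    [-0.3135,0.0455,0,0,0,-0.076,255],
    [-0.3135,0.0455,0,0,0,-0.076,255],
    [-0.3135,0.0455,0,0,0,-0.076,255],
    [-0.3135,0.0455,0,0,0,-0.076,255]
  ]
}}

```text
clock: 7.32
position: [0.5252, -0.1074, 0.1761]
tool_rot: [-3.141, -0.0, 1.647]
force: [0.2, 0.5, -0.7]
grip_width: 0.0231
```

{"method": "carry_out", "body": {
  "series": [
    [0,0,0.05,0,0,0,255],
    [0,0,0.05,0,0,0,255],
    [0,0,0.05,0,0,0,255],
    [0,0,0.05,0,0,0,255]
  ]
}}

```text
clock: 7.82
position: [0.526, -0.1084, 0.1278]
tool_rot: [3.14, 0.001, 1.646]
force: [0.4, 0.6, -0.9]
grip_width: 0.0229
```

```bash
python3 - <<'E'
from h import *
s=telemetry.observe();T=wristT();p,d=imaging.grab_frame("wrist");print(s['position'],s['tool_rot'],s['force'],s['qpos'])
q,_=imaging.grab_frame("side");t,_=imaging.grab_frame("top")
cv2.imwrite("pics/w5.png",np.vstack([p[150:],np.hstack([cv2.resize(q[110:220,330:430],(320,350)),cv2.resize(t[150:260,360:460],(320,350))])]))
np.savez("w5.npz",p=p,d=d,T=T,q=q,t=t)
E
```

```text
[ 0.52602628 -0.10844377  0.12780271] [3.13970783e+00 5.55100644e-04 1.64590054e+00] [ 0.36178079  0.62533875 -0.8825222 ] [ 0.45658119  0.56175112 -0.49583249  1.90664512  0.37583463  0.76340395
 -0.17483133]
```

View pics/w5.png

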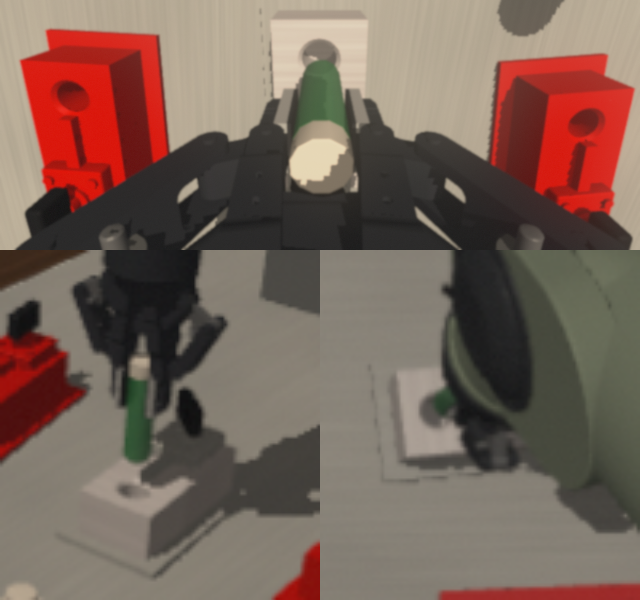

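```bash
python3 - <<'E'
from h import *
w=np.load("w5.npz");p,d,T,q=w['p'],w['d'],w['T'],w['q']
print("foot +y edge",onz("wrist",[(321,210.5)],.082,T),"cap",onz("wrist",[(321,313)],.175,T))
hsv=cv2.cvtColor(q,cv2.COLOR_BGR2HSV)
m=cv2.inRange(hsv,(40,60,20),(90,255,255));m[:140]=0;m[230:]=0;m[:,:350]=0;m[:,:]=m
c=[c for c in cv2.findContours(m,0,1)[0] if cv2.contourArea(c)>30]
for k in c:
    print(cv2.boundingRect(k)); x,y,ww,hh=cv2.boundingRect(k)
    for r in range(y,y+hh,3):
        xs=np.flatnonzero(m[r,x:x+ww]); print(r,x+xs.min(),x+xs.max())
# socket in wrist
C=cloud("wrist",d,T);Z=C[...,2]
mm=((abs(Z-.05)<.004)).astype(np.uint8);mm[:,:260]=0;mm[:,380:]=0
k=max(cv2.findContours(mm,0,1)[0],key=cv2.contourArea)
pts=onz("wrist",k.reshape(-1,2),.05,T);print("block y max",pts[:,1].max(),pts[:,0].min(),pts[:,0].max())
E
```

```text
foot +y edge [[ 0.52553222 -0.09921008  0.082     ]] cap [[ 0.5258794  -0.10720901  0.175     ]]
(369, 150, 8, 27)
150 369 371
153 369 375
156 369 374
159 370 374
162 370 374
165 369 376
168 369 376
171 369 376
174 369 375
block y max -0.07598211453708716 0.48844145053190713 0.5618139554921823
```

{"method": "carry_out", "body": {
  "series": [
    [0,-0.0005,0.015,0,0,0,255],
    [0,-0.0005,0.025,0,0,0,255],
    [0,-0.0005,0.03,0,0,0,255],
    [0,-0.0005,0.035,0,0,0,255],
    [0,-0.0005,0.04,0,0,0,255],
    [0,-0.0005,0.04,0,0,0,255],
    [0,-0.0005,0.04,0,0,0,255]
  ]
}}

```text
clock: 8.85
position: [0.5248, -0.1085, 0.0864]
tool_rot: [3.141, -0.0, 1.646]
force: [0.5, 1.6, -0.5]
grip_width: 0.0232
```

{"method": "carry_out", "body": {
  "series": [
    [0,0,0.006,0,0,0,255],
    [0,0,0.012,0,0,0,255],
    [0,0,0.018,0,0,0,255],
    [0,0,0.022,0,0,0,255],
    [0,0,0.0245,0,0,0,255],
    [0,0,0.0245,0,0,0,255],
    [0,0,0.0245,0,0,0,255]
  ]
}}

```text
clock: 9.72
position: [0.5247, -0.1085, 0.0619]
tool_rot: [-3.142, -0.0, 1.646]
force: [-0.5, 2.3, -0.9]
grip_width: 0.023
```

{"method": "carry_out", "body": {
  "series": [
    [0,0,0.001,0,0,0,255],
    [0,0,0.002,0,0,0,255],
    [0,0,0.002,0,0,0,255],
    [0,0,0.002,0,0,0,255]
  ]
}}

```text
clock: 10.22
position: [0.525, -0.1085, 0.0604]
tool_rot: [3.141, 0.0, 1.646]
force: [-3.6, 2.1, 13.0]
grip_width: 0.0229
```

There's floor contact (13 N) at exactly the expected height. Releasing and backing up.

{"method": "carry_out", "body": {
  "series": [
    [0,0,-0.001,0,0,0,100],
    [0,0,-0.001,0,0,0,0],
    [0,0,-0.001,0,0,0,0],
    [0,0,-0.001,0,0,0,0],
    [0,0,-0.001,0,0,0,0],
    [0,0,-0.001,0,0,0,0],
    [0,0,-0.001,0,0,0,0]
  ]
}}

```text
clock: 11.1
position: [0.5248, -0.1085, 0.0608]
tool_rot: [3.142, 0.0, 1.646]
force: [-0.1, 0.6, 0.3]
grip_width: 0.0858
```

{"method": "carry_out", "body": {
  "series": [
    [0,0,-0.03,0,0,0,0],
    [0,0,-0.07,0,0,0,0],
    [0,0,-0.11,0,0,0,0],
    [0,0,-0.14,0,0,0,0],
    [-0.04,0,-0.16,0,0,0,0],
    [-0.07,0,-0.16,0,0,0,0],
    [-0.07,0,-0.16,0,0,0,0],
    [-0.07,0,-0.16,0,0,0,0]
  ]
}}

```text
clock: 12.1
position: [0.5299, -0.1777, 0.2206]
tool_rot: [-3.141, -0.0, 1.646]
force: [-0.5, 0.6, -0.1]
grip_width: 0.0854
```

```bash
python3 - <<'E'
from h import *
s=telemetry.observe();T=wristT();p,d=imaging.grab_frame("wrist");print(s['clock'],s['position'],s['tool_rot'],s['force'],s['qpos'])
cv2.imwrite("pics/w6.png",p);np.savez("w6.npz",p=p,d=d,T=T)
C=cloud("wrist",d,T);Z=C[...,2]
def fit(n,zl,zh,z,x0=250,x1=400,y1=300):
    m=((Z>zl)&(Z<zh)).astype(np.uint8);m[:,:x0]=0;m[:,x1:]=0;m[y1:]=0
    for c in cv2.findContours(m,0,1)[0]:
        if cv2.contourArea(c)>100:
            q=onz("wrist",c.reshape(-1,2),z,T)[:,:2].astype(np.float32);print(n,cv2.boundingRect(c),cv2.minAreaRect(q),cv2.fitEllipse(q)[:2])
print("hist", [(z,int(((abs(Z-z/1000)<.001)[:300,250:400]).sum())) for z in range(90,116,2)])
fit("cap",.103,.113,.107);fit("wing",.097,.1045,.102);fit("block",.046,.054,.05)
E
```

```text
12.1 [ 0.52990328 -0.17772302  0.22064862] [-3.14136152e+00 -4.90336154e-04  1.64610830e+00] [-0.46333775  0.60465156 -0.13379091] [ 0.60854814  0.47234827 -0.53646512  1.76813535  0.28346084  0.97899115
  0.03569733]
hist [(90, 20), (92, 20), (94, 28), (96, 25), (98, 50), (100, 295), (102, 336), (104, 34), (106, 539), (108, 112), (110, 0), (112, 0), (114, 0)]
cap (307, 99, 30, 29) ((0.5252596735954285, -0.10955759137868881), (0.02302568219602108, 0.021473588421940804), 4.38568639755249) ((0.5253604650497437, -0.10971910506486893), (0.021765315905213356, 0.02274942211806774))
wing (300, 190, 43, 40) ((0.5312568545341492, -0.19088803231716156), (0.013111943379044533, 0.043244071304798126), 51.55632400512695) ((0.5314014554023743, -0.19109585881233215), (0.013793508522212505, 0.05347193777561188))
block (285, 80, 73, 143) ((0.528370201587677, -0.15066015720367432), (0.0699961930513382, 0.1423628330230713), 4.386906147003174) ((0.5284907817840576, -0.1542399376630783), (0.07495026290416718, 0.17341984808444977))
```

View pics/w6.png

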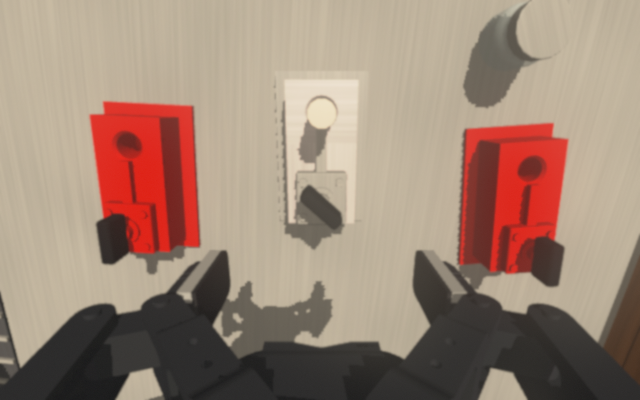

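The tube is home: cap top at about 107 mm, axis within 1 mm of the socket. The wing, at (321,208), sits at 51.5° in the world, about 0.82 rad off the seat, with its axis near (0.5314,-0.192). Turning the jaws across the bar and descending.

{"method": "carry_out", "body": {
  "series": [
    [-0.0144,0.0004,0,0,0,-0.17,0],
    [-0.0144,0.0004,0,0,0,-0.34,0],
    [-0.0144,0.0004,0,0,0,-0.51,0],
    [-0.0144,0.0004,0,0,0,-0.68,0],
    [-0.0144,0.0004,0.02,0,0,-0.824,0],
    [-0.0144,0.0004,0.06,0,0,-0.824,0],
    [-0.0144,0.0004,0.085,0,0,-0.824,0],
    [-0.0144,0.0004,0.1,0,0,-0.824,0],
    [-0.0144,0.0004,0.1,0,0,-0.824,0],
    [-0.0144,0.0004,0.1,0,0,-0.824,0]
  ]
}}

```text
clock: 13.4
position: [0.5321, -0.1925, 0.1217]
tool_rot: [3.141, 0.001, 2.47]
force: [0.5, -0.3, 0.5]
grip_width: 0.0854
```

```bash
python3 - <<'E'
from h import *
s=telemetry.observe();T=wristT();p,d=imaging.grab_frame("wrist");print(s['clock'],s['position'],s['tool_rot'],s['force'],s['qpos'])
cv2.imwrite("pics/w7.png",p)
C=cloud("wrist",d,T);Z=C[...,2]
m=((Z>.097)&(Z<.1045)).astype(np.uint8);m[:,:230]=0;m[:,410:]=0
for c in cv2.findContours(m,0,1)[0]:
    if cv2.contourArea(c)>100:
        q=onz("wrist",c.reshape(-1,2),.102,T)[:,:2].astype(np.float32);print(cv2.boundingRect(c),cv2.minAreaRect(q))
E
```

```text
13.4 [ 0.53205052 -0.19252597  0.12173174] [3.14113470e+00 1.09348736e-03 2.47001025e+00] [ 0.48856491 -0.29506771  0.45305668] [ 0.70162993  0.64550491 -0.65415554  1.82940149  0.51354834  0.84116496
  0.69211793]
(308, 198, 24, 74) ((0.5296758413314819, -0.19120770692825317), (0.012617718428373337, 0.04395506903529167), 51.928043365478516)
```

View pics/w7.png

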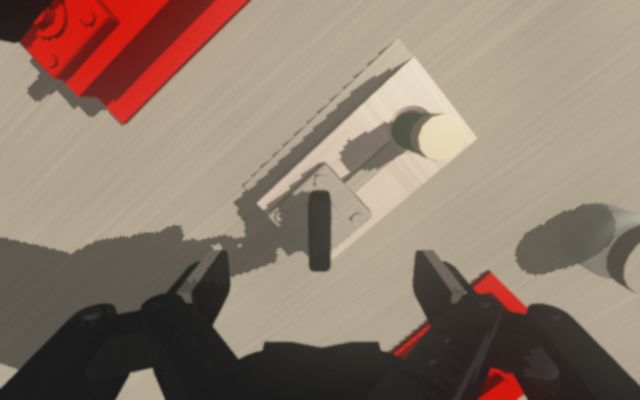

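The bar at (319,230) lies squarely between the open pads. Descending and gripping.

{"method": "carry_out", "body": {
  "series": [
    [0,0,0.02,0,0,0,0],
    [0,0,0.04,0,0,0,0],
    [0,0,0.05,0,0,0,0],
    [0,0,0.05,0,0,0,0],
    [0,0,0.05,0,0,0,150],
    [0,0,0.05,0,0,0,255],
    [0,0,0.05,0,0,0,255],
    [0,0,0.05,0,0,0,255],
    [0,0,0.05,0,0,0,255],
    [0,0,0.05,0,0,0,255]
  ],
  "force": 30
}}

```text
clock: 14.7
position: [0.5313, -0.1931, 0.0711]
tool_rot: [-3.141, 0.0, 2.469]
force: [-2.3, -1.7, 5.0]
grip_width: 0.0134
```

{"method": "carry_out", "body": {
  "series": [
    [0,0,0,0,0,0,255],
    [0,0,0,0,0,0,255]
  ]
}}

```text
clock: 14.95
position: [0.5313, -0.1931, 0.0711]
tool_rot: [-3.141, 0.0, 2.469]
force: [-2.6, -1.7, 5.5]
grip_width: 0.0136
```

```bash
python3 - <<'E'
from h import *
s=telemetry.observe();print(s['clock'],s['position'],s['tool_rot'],s['force'],s['moment'],s['grip_width'])
T=wristT();p,d=imaging.grab_frame("wrist");q,_=imaging.grab_frame("side")
cv2.imwrite("pics/w8.png",np.vstack([p[130:],cv2.resize(q[120:210,330:490],(640,360))[:330]]))
E
```

```text
14.95 [ 0.53126556 -0.19311727  0.07105136] [-3.14087409e+00  1.59217379e-04  2.46933782e+00] [-2.57289597 -1.68380631  5.54065823] [-3.49456209e-01  6.15785713e-01 -1.82266615e-04] 0.013561317532118911
```

View pics/w8.png

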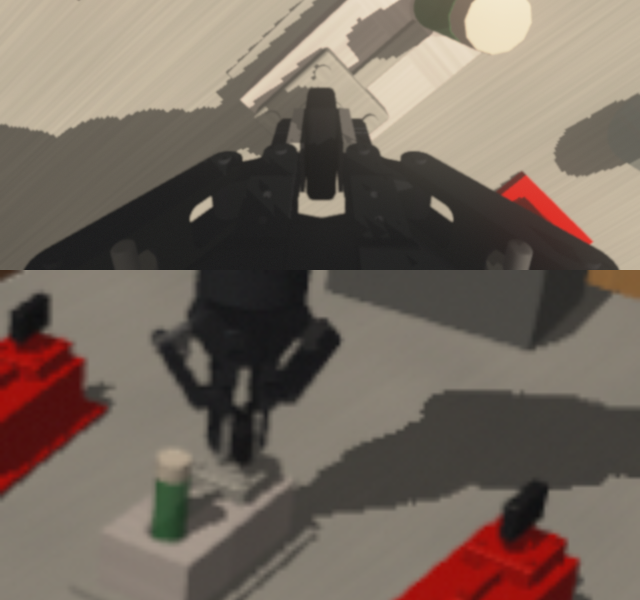

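Bar gripped (13.5 mm). Turning clockwise, which is + about tool z.

{"method": "carry_out", "body": {
  "series": [
    [0,0,0,0,0,0.12,255],
    [0,0,0,0,0,0.24,255],
    [0,0,0,0,0,0.36,255],
    [0,0,0,0,0,0.48,255],
    [0,0,0,0,0,0.6,255],
    [0,0,0,0,0,0.7,255],
    [0,0,0,0,0,0.75,255],
    [0,0,0,0,0,0.75,255],
    [0,0,0,0,0,0.75,255]
  ]
}}

```text
clock: 16.18
position: [0.5311, -0.1933, 0.0711]
tool_rot: [-3.141, 0.001, 1.719]
force: [-4.5, -2.3, 6.8]
grip_width: 0.0134
```

```bash
python3 - <<'E'
from h import *
s=telemetry.observe();print(s['clock'],s['position'],s['tool_rot'],s['force'],s['moment'],s['grip_width'],s['qpos'])
E
```

```text
16.175 [ 0.53106044 -0.19326689  0.07106828] [-3.14077646e+00  7.38998500e-04  1.71923921e+00] [-4.50688329 -2.34669697  6.75268446] [-0.56676436  0.88134416 -0.05496574] 0.013392552033358918 [ 0.54011563  0.67623104 -0.41801839  1.86313403  0.41279971  0.68886467
  0.02888972]
```

{"method": "carry_out", "body": {
  "series": [
    [0,0,0,0,0,0.04,255],
    [0,0,0,0,0,0.08,255],
    [0,0,0,0,0,0.09,255],
    [0,0,0,0,0,0.09,255],
    [0,0,0,0,0,0.09,255]
  ]
}}

```text
clock: 16.8
position: [0.531, -0.1933, 0.071]
tool_rot: [-3.141, 0.001, 1.629]
force: [-4.4, -2.5, 6.4]
grip_width: 0.0136
```

```bash
python3 - <<'E'
from h import *
s=telemetry.observe();print(s['clock'],s['position'],s['tool_rot'],s['force'],s['moment'],s['grip_width'])
E
```

```text
16.8 [ 0.5310102  -0.19327744  0.07104981] [-3.14078178e+00  7.44469313e-04  1.62928860e+00] [-4.39368457 -2.48115977  6.42095804] [-0.59876027  0.9432344   0.06513765] 0.013622039080775429
```

{"method": "carry_out", "body": {
  "series": [
    [0,0,0,0,0,0.04,255],
    [0,0,0,0,0,0.04,255],
    [0,0,0,0,0,0.04,255]
  ]
}}

```text
clock: 17.18
position: [0.531, -0.1933, 0.0711]
tool_rot: [-3.141, 0.001, 1.59]
force: [-4.7, -1.8, 6.5]
grip_width: 0.0131
```

```bash
python3 - <<'E'
from h import *
s=telemetry.observe();print(s['clock'],s['position'],s['tool_rot'],s['force'],s['moment'],s['grip_width'])
p,d=imaging.grab_frame("wrist")
cv2.imwrite("pics/w9.png",p)
E
```

```text
17.175 [ 0.5309961  -0.1932879   0.07106333] [-3.14078705e+00  8.76527070e-04  1.58956638e+00] [-4.7251838  -1.77237127  6.47923304] [-0.57849721  0.94793591  0.27802652] 0.01309578860249969
```

View pics/w9.png

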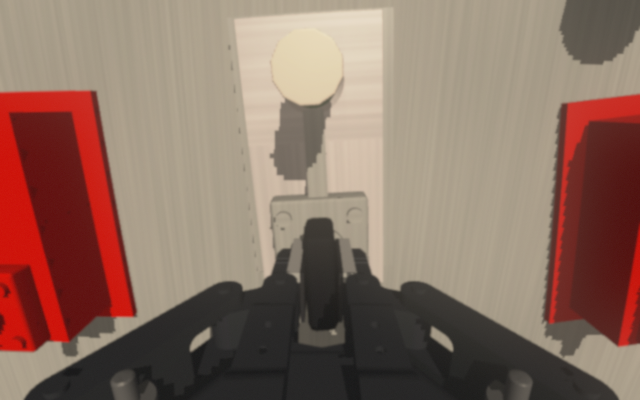

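Moment about z rose to +0.28 N m, so the hard stop is reached, with the bar in line with the socket (320,270). Now backing off to yaw 3.218, in two calls.

{"method": "carry_out", "body": {
  "series": [
    [0,0,0,0,0,-0.12,255],
    [0,0,0,0,0,-0.26,255],
    [0,0,0,0,0,-0.4,255],
    [0,0,0,0,0,-0.54,255],
    [0,0,0,0,0,-0.68,255],
    [0,0,0,0,0,-0.8,255],
    [0,0,0,0,0,-0.9,255],
    [0,0,0,0,0,-0.9,255]
  ]
}}

```text
clock: 18.23
position: [0.5313, -0.1931, 0.0711]
tool_rot: [-3.141, 0.0, 2.491]
force: [-3.5, -1.9, 6.1]
grip_width: 0.0133
```

```bash
python3 - <<'E'
from h import *
s=telemetry.observe();print(s['clock'],s['position'],s['tool_rot'],s['force'],s['moment'],s['grip_width'],s['qpos'])
E
```

```text
18.225 [ 0.53129509 -0.19313894  0.0710579 ] [-3.14116290e+00  9.67877148e-05  2.49088018e+00] [-3.46873881 -1.9440505   6.1096867 ] [-0.27840497  0.69669718  0.00939996] 0.013263537869346495 [ 0.67293401  0.71770104 -0.61344838  1.85584334  0.58542337  0.75585339
  0.65583164]
```

Remaining: 3.218 − 2.490 = 0.73.

{"method": "carry_out", "body": {
  "series": [
    [0,0,0,0,0,-0.12,255],
    [0,0,0,0,0,-0.25,255],
    [0,0,0,0,0,-0.38,255],
    [0,0,0,0,0,-0.5,255],
    [0,0,0,0,0,-0.61,255],
    [0,0,0,0,0,-0.69,255],
    [0,0,0,0,0,-0.73,255],
    [0,0,0,0,0,-0.73,255],
    [0,0,0,0,0,-0.73,255],
    [0,0,0,0,0,-0.73,255]
  ]
}}

```text
clock: 19.48
position: [0.5314, -0.1929, 0.0711]
tool_rot: [-3.141, -0.0, -3.064]
force: [-2.4, -0.8, 5.0]
grip_width: 0.0132
```

```bash
python3 - <<'E'
from h import *
s=telemetry.observe();print(s['clock'],s['position'],s['tool_rot'],s['force'],s['moment'],s['grip_width'],s['qpos'],abs(s['qd']).max())
T=wristT();p,d=imaging.grab_frame("wrist");q,_=imaging.grab_frame("side")
cv2.imwrite("pics/w10.png",np.vstack([p[100:],cv2.resize(q[120:195,330:490],(640,300))]))
C=cloud("wrist",d,T);print("cap pts",[C[y,x].round(3) for x,y in ((320,60),)])
Z=C[...,2];m=((Z>.104)&(Z<.11)).astype(np.uint8)
for c in cv2.findContours(m,0,1)[0]:
    if cv2.contourArea(c)>100: print(cv2.boundingRect(c),cv2.fitEllipse(onz("wrist",c.reshape(-1,2),.107,T)[:,:2].astype(np.float32)),np.median(Z[cv2.drawContours(m*0,[c],-1,1,-1)>0]))
m=((Z>.097)&(Z<.104)).astype(np.uint8)
for c in cv2.findContours(m,0,1)[0]:
    if cv2.contourArea(c)>100: print(cv2.boundingRect(c),cv2.minAreaRect(onz("wrist",c.reshape(-1,2),.102,T)[:,:2].astype(np.float32)))
E
```

```text
19.475 [ 0.53136907 -0.19286604  0.07108595] [-3.14115419e+00 -1.92527022e-04 -3.06363328e+00] [-2.42418264 -0.80394038  5.04096788] [-0.05123758  0.52481038  0.00704978] 0.013239755060971747 [ 0.78171026  0.7711353  -0.78420577  1.85031292  0.72766669  0.83406528
  1.27014422] 0.002359069939850288
cap pts [array([ 0.431, -0.201, -0.002])]
(338, 267, 19, 56) ((0.5297723412513733, -0.18237052857875824), (0.007214803714305162, 0.027526570484042168), 94.92330932617188) 0.10747889228868546
(285, 267, 21, 56) ((0.5314120054244995, -0.20270611345767975), (0.00801068264991045, 0.02686297334730625), 94.14031219482422) 0.10759693994056611
(497, 265, 63, 54) ((0.5235190391540527, -0.11131595820188522), (0.022956732660531998, 0.024937612935900688), 147.36895751953125) 0.10630031883702443
(489, 257, 57, 52) ((0.520073413848877, -0.11652694642543793), (0.01591157168149948, 0.023847665637731552), 55.50215530395508)
(288, 233, 84, 98) ((0.5284306406974792, -0.1931355893611908), (0.03113947995007038, 0.042270053178071976), 64.88996887207031)
```

View pics/w10.png

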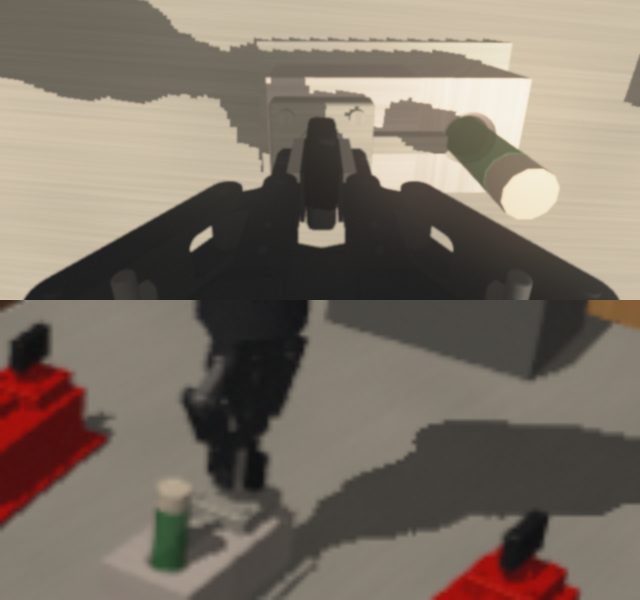

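The bar lies crosswise and gripped at (321,270). The tube stands home at wrist (528,293), clear of the fingers, and everything is still. Handing in.

```bash
python3 -c "
from workcell import ticket,telemetry
print(ticket.job_done()); s=telemetry.observe(); print(s['clock'],s['tool_rot'],s['grip_width'])"
```

```text
the job is handed in; nothing more can be done
None
the job is handed in; nothing more can be done
```

I moved the tall tube from the rack's +y end hole to the aluminium clamp's socket and let it go. I then turned the thumbscrew clockwise to its stop, backed it off a quarter turn, and handed the job in at about 19.6 s, still gripping it.

- **Tube:** It met the socket floor at the expected height (13 N). After release its cap top read about 107 mm and its axis was about 1 mm from the socket centre. A last, oblique wrist view put the axis 2–3 mm off; I put that down to calibration at that steep angle. The fingers were visibly clear of the tube.
- **Thumbscrew:** The turning moment rose to 0.28 N m at the seat. The final tool yaw of 3.220 rad puts the screw at about 1.57 rad. The bar was gripped at 13.2 mm with a 30 N setting, and the arm was still.
- **Not checked:** I did not re-measure the short tubes, jar or bottle at the end. I planned the moves to stay clear of them, and saw no sign of contact.

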